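Line up glaze tiles and hold the spring pusher back for loading

TASK

Make the spring-fed tile tray ready to be refilled: nudge the three loose tiles on its loading deck into one straight row, flat and square against the loading bar (which stays fully back), each touching the next and the first against the end wall. Then draw the orange-handled pusher back until its black pointer is level with the red clip on the rail and keep it there: your program finishes while the gripper still holds the pusher at the mark, so that a colleague can slide the row in. Never let the pusher snap back, and leave the other things on the bench where they are.

Things in the scene. Friction and masses are not known exactly. Their poses are not given: they have to be found in the camera images.
- tray: Fixed aluminium tile tray, 245 (x) x 290 mm (y). Origin: underside, mid-length, 112 mm from the near edge; z up. Floor top z=10: near side (x -102 to -51) is the pusher's channel, the rest the loading deck, open to it. Steel rail along the near edge, x -112 to -102, top z=28. End wall across channel and deck: inner face y=+135, top z=24. At -y the deck is open, the channel has a stop (top z=28).
- deck_corner (a point): The corner of the deck where the row begins: where the loading bar's front face (bar fully back) meets the end wall's inner face, at floor level: 105.5, 135, 10 mm in the tray's frame. Fixed to the tray, same axes: the bar runs along y and the end wall along x, so the first tile's centre belongs 25 mm to -x and 25 mm to -y of this point.
- bar (a joint): Grey loading bar along the deck's far side, 266 mm long, 12 mm thick, top 14 mm above the deck, steel bow handle on its far side. Value in m: 0 = fully back against its stop (its start), growing to 0.075 as it slides towards the channel (tray's -x); 2 N of friction, no spring. It cannot go further back than 0, so tiles can be pressed against it.
- pusher (a joint): Spring-return pusher in the channel: black paddle 48 mm wide, 17 mm high, with an orange finger pull. Value in m: 0 = home near the end wall (its start), growing as it is drawn towards the tray's -y, to 0.205 at the stop. A coiled strip spring pulls it home with 6 N (at home) to 8 N, and closes it at once if let go.
- pusher_grip (a point): Grip point on the upright orange finger pull of the pusher: a tab 26 mm wide (tray's x), 12 mm thick (tray's y), reaching from 16 to 78 mm above the bench; this point is 60 mm above the bench, in its middle. The steel spring coil just behind it (-y) is 34 mm high. Moves with the pusher; axes parallel to the tray's.
- pusher_pointer (a point): Tip of the black pointer, 4 mm wide, which reaches from the pusher across the top of the near rail; 30 mm above the bench. With the pusher home it is at y=122.5 mm in the tray's frame. Moves with the pusher; axes parallel to the tray's.
- clip_mark (a point): Red index clip, 8 mm wide (y), on the near rail: a block on the rail's outer face, up to 42 mm above the bench, with a thin red foot across the rail's top. This point: its inner face in mid-width, 30 mm above the bench: the mark for the pointer. Its place along the rail varies. Axes parallel to the tray's; the pointer is level with it at equal y in the tray's frame.
- tile_pink: Loose pale pink glazed ceramic tile, 50 x 50 x 8 mm, about 46 g, lying glaze up on the loading deck, which it slides on easily (friction about 0.3), within 25 degrees of square. Origin: centre of its underside; x and y parallel to its edges, z up. All three tiles are the same size; their order in the row does not matter.
- tile_blue: Loose blue glazed ceramic tile, 50 x 50 x 8 mm, about 46 g, lying glaze up on the loading deck, which it slides on easily (friction about 0.3), within 25 degrees of square. Origin: centre of its underside; x and y parallel to its edges, z up. All three tiles are the same size; their order in the row does not matter.
- tile_green: Loose grey-green glazed ceramic tile, 50 x 50 x 8 mm, about 46 g, lying glaze up on the loading deck, which it slides on easily (friction about 0.3), within 25 degrees of square. Origin: centre of its underside; x and y parallel to its edges, z up. All three tiles are the same size; their order in the row does not matter.
- reject_tile: Bystander: brown glazed tile set aside on the bench to the left of the tray, 50 x 50 x 8 mm, a second; not part of the job. Origin on its underside.
- marker: Bystander: white marker pen with a blue cap, 135 mm long, 13 mm thick, lying on the bench to the right of the tray. Origin on its underside.
- pot_blue: Bystander: small blue and white glazed pot, 89 mm across, 109 mm high, standing open side up on the left. Origin on its underside.
- pot_pink: Bystander: small pink and grey-green glazed pot, 76 mm across, 93 mm high, standing on the right. Origin on its underside.
- sleeve_box: Bystander: flat cardboard box with yellow tape, 150 x 60 x 40 mm, on the right. Origin on its underside.
- tape_roll: Bystander: roll of yellow packing tape, 104 mm across, 48 mm high, lying flat beyond the tray on the left. Origin on its underside.
- dust_brush: Bystander: hand brush lying on the bench on the left. Origin on its underside.
There are look-alikes about, which are no part of the job. What is shaped like the tile_blue but purple or yellow is not meant.

How it is judged:
By the outcome, as a careful person would: the job done as asked, in the order asked, and still so for the second after the job is handed in, while the arm keeps its last pose, push and grip.
It also fails if it takes over 72 s, if anything falls off the work surface, if the arm or the gripper's body presses on something with over 40 N, if the wrist force passes 120 N, or if a joint passes its speed limit or range.

ROBOT

A 6-joint arm with a two-finger parallel gripper is mounted at the origin on the work surface. World frame = base frame: x ahead of the robot, y to its left, z up, the work surface at z = 0. Lengths are in mm, angles in rad, forces in N, time in s.
With the tool pointing down it reaches from about 350 to 975 mm from the base axis. Payload 7.1 kg.
Tool frame: the origin (TCP) lies midway between the tips of the shut fingers; the grasp point (between the pads) lies 19 mm behind it; z points along the fingers, y is the line along which they close (so a half turn about z gives the same grasp; the last joint's range is limited). The gripper opens to 88 mm and grips with 3 to 60 N. Pads are 20 mm wide; open, the fingers measure 115 mm over their backs; the gripper's body (75 mm by 178 mm) begins 61 mm behind the grasp point.
Start: joints at [1.217, 0.423, 1.63, -0, 1.089, -0.019], TCP at [205.331, 590.292, 222.675] pointing down, gripper open.
Joint ranges: [-3, 3], [-0.9, 2.11], [0.09, 2.58], [-1.31, 4.45], [0.11, 2.69], [-2.54, 2.54]. Speed limits (rad/s): [2.39, 2.39, 3.01, 3.14, 3.14, 3.14].

INTERFACE

Orientations are given as a rotation vector (axis times angle).
In Python, from workcell import ctrl gives the robot as it stands. The module is installed in compiled form; this text tells all that it offers.
- The arm moves only by the tool apply_moves, never from a script. Its argument "targets" is a list of rows, each a list of 3 entries, a list of its own where there are three numbers: the opening, from -1 (shut) to 1 (fully open), then the shift along the tool's x, y, z normalised to -1 to 1, where 1 is 5 cm, then the turn, a rotation vector about the tool's x, y, z normalised to -1 to 1, where 1 is 90 degrees. In form: [[jaw, [x, y, z], [wx, wy, wz]], ...]. A call has 1 to 8 rows; each row shifts and turns the commanded pose from where the row before left it, along the tool's axes as they then stand; what a row does not reach is not made up. A row lasts 1/8 s, in which the tool goes at most 62.5 mm and 10.7 degrees, less where a joint would pass 70% of its speed; a pose out of reach is approached as far as the arm can. A call with a number of a shift or a turn outside -1 to 1 is refused whole. A call with a gripper value outside its range is refused whole. The fingers move at their own pace and stop on an object; the grip force is fixed at half the most. Time passes only in rows, so rows that do not move let the fingers close. It gives the time, the measured TCP pose, the force, the opening and the grip force at its end, in the units of the state.
- ctrl.get_obs(): the state, without advancing time (a new reading comes with each control period).
- ctrl.get_image(name): name is "scene" or "top" or "wrist"; returns a dict with "pixels" (400x640x3 uint8, blue, green, red), "camera_matrix" (3x3 intrinsics, pixels), "k1" (the pictures are not rectified: a ray, as slopes to the right and down, at radius r is drawn at 1 + k1 r^2 times it, then the intrinsics apply), "view" (4x4, takes a point from world to camera coordinates); the wrist camera has in their place "hand_eye" (4x4, takes a point from camera to tool coordinates, whose origin is the TCP and whose axes are the flange's). Camera axes: x right, y down, z forward; pixel columns grow to the right and rows downward; lengths in mm; the calibration is good to about 2 mm. A picture is of the moment at which its call begins: read the wrist's pose just before it. There is no depth.
- ctrl.close_job(): hands the job in; it is judged then, once.
Trained networks look in the newest picture that a camera, given by its name, has taken for a name from the list of things; names that differ only in an ending like _2 or _b are one class to them, and where a whole thing is asked for, a point or a joint stands for the part that bears it (a point fixed in the world has none). Each returns a list of dicts, best first, with "score" (0 to 1); they miss things now and then, are a little off and sometimes report something else, mostly with a low value. They report only what shows in the picture. A call takes as long as a camera call. They do not tell look-alikes from the thing itself.
- ctrl.masks_of(label, camera): "region" (400x640 bool, what is visible of it) and "bbox" ([left, top, right, bottom] in pixels, round what is visible of it).
- ctrl.pinpoint(label, camera): "xy" ([column, row] in pixels: a listed point, or the origin of a listed thing).
The state is a dict: "t": time; "qpos": joint angles; "qvel": joint speeds; "joint_torque": joint torques, N m; "ee_pos": TCP position; "orientation": TCP orientation; "ft_force": force on the tool from outside, world axes, zero at the start; "moment": the same for the moment, N m; "width": finger opening in mm; "grasp_force": force on a finger pad.
Only numpy, scipy, OpenCV 4.12 (cv2) and the standard library are available. Lean on these libraries where they do the work, as an engineer would, in place of code of your own. Each camera call takes 0.05 s, during which the arm holds its last target. There are 200 camera calls.

## Working session

There is one attempt and no reset: what is moved stays moved. The work goes in short steps, Python scripts to look and compute and a tool call to move; the robot and the scene stay as the last step left them, time stands still between calls to the robot, and variables do not carry over. Pictures are saved under pics/ and viewed, at most 13 in all, crops included, and the job is handed in when it is done.

Besides the shell and the picture viewer there is one more tool, called as a command line: name --argument value ..., lists and objects as JSON in quotes. apply_moves: Moves the arm, as the interface text tells. Scaled input: -1 to 1 covers 5 cm each way for a shift and 90 degrees each way for a turn. Its arguments: {"type":"object","properties":{"targets":{"type":"array"}},"required":["targets"]}

```bash
mkdir -p pics; cat > h.py <<'E'
import numpy as np, cv2
from scipy.spatial.transform import Rotation as R
from workcell import ctrl
def ray(im,uv,obs=None):
    K=im["camera_matrix"];k1=im["k1"]
    d=np.array([(uv[0]-K[0][2])/K[0][0],(uv[1]-K[1][2])/K[1][1]])
    s=d.copy()
    for _ in range(20): s=d/(1+k1*(s@s))
    v=np.array([s[0],s[1],1.])
    if "view" in im:
        V=np.array(im["view"]);Rm=V[:3,:3];return -Rm.T@V[:3,3],Rm.T@v
    H=np.array(im["hand_eye"]);T=np.eye(4);T[:3,:3]=R.from_rotvec(obs["orientation"]).as_matrix();T[:3,3]=obs["ee_pos"]
    M=T@H;return M[:3,3],M[:3,:3]@v
def atz(im,uv,z,obs=None):
    o,d=ray(im,uv,obs);return o+d*(z-o[2])/d[2]
def proj(im,p,obs=None):
    if "view" in im: V=np.array(im["view"])
    else:
        T=np.eye(4);T[:3,:3]=R.from_rotvec(obs["orientation"]).as_matrix();T[:3,3]=obs["ee_pos"]
        V=np.linalg.inv(T@np.array(im["hand_eye"]))
    c=V[:3,:3]@p+V[:3,3];s=c[:2]/c[2];s=s*(1+im["k1"]*(s@s));K=im["camera_matrix"]
    return np.array([K[0][0]*s[0]+K[0][2],K[1][1]*s[1]+K[1][2]])
E
python3 - <<'E'
from h import *
o=ctrl.get_obs();print(o)
for n in("top","scene"):
    im=ctrl.get_image(n);cv2.imwrite(f"pics/{n}0.png",im["pixels"])
    for l in("deck_corner","pusher_grip","pusher_pointer","clip_mark","tile_pink","tile_blue","tile_green","tray"):
        print(n,l,[(np.round(d["xy"],1),round(d["score"],2)) for d in ctrl.pinpoint(l,n)[:3]])
E
```

```text
{'t': 0.0, 'qpos': array([ 1.21700148e+00,  4.23841766e-01,  1.63068972e+00, -9.74031308e-06,
        1.08861007e+00, -1.89869039e-02]), 'qvel': array([ 9.50754733e-04, -4.85006086e-04,  1.44145514e-03,  3.90757550e-04,
        7.10667324e-05,  1.72869974e-03]), 'joint_torque': array([-1.10322026e-04, -5.44621825e+01, -2.73658723e+01,  6.45474158e-02,
        2.28841428e-02, -1.20419559e-04]), 'ee_pos': array([205.14288386, 589.77822826, 221.9012384 ]), 'orientation': array([-5.23408574e-01, -3.09740085e+00,  2.39316180e-03]), 'ft_force': array([ 0.7571395 , -0.19613749, -0.58153984]), 'moment': array([-0.035228  ,  0.00792473, -0.03163495]), 'grasp_force': 0.0, 'width': 87.95905952420627}
top deck_corner [(array([272.4, 173.1]), 0.96)]
top pusher_grip [(array([286.5, 234.5]), 0.84), (array([172.6, 205.1]), 0.6)]
top pusher_pointer [(array([283.2, 249.1]), 0.75), (array([355.8, 195.4]), 0.58)]
top clip_mark [(array([342.7, 243.3]), 0.57)]
top tile_pink [(array([355.9, 195.9]), 0.87)]
top tile_blue [(array([296.3, 136.1]), 0.88), (array([258.5, 127. ]), 0.87), (array([320.6, 191.4]), 0.81)]
top tile_green [(array([294.6, 198.2]), 0.78)]
top tray [(array([323.9, 205.3]), 0.69)]
scene deck_corner [(array([371.3, 244.9]), 0.82)]
scene pusher_grip [(array([356.6, 185.5]), 0.61)]
scene pusher_pointer [(array([356.2, 181.4]), 0.8)]
scene clip_mark [(array([308.1, 187.1]), 0.43)]
scene tile_pink [(array([297.9, 224.6]), 0.78)]
scene tile_blue [(array([332. , 170.9]), 0.72), (array([389.9, 295.4]), 0.67), (array([356.1, 285.9]), 0.59)]
scene tile_green [(array([353.1, 222.6]), 0.76)]
scene tray [(array([321.9, 219.1]), 0.94), (array([259.5, 230.8]), 0.45), (array([324.8, 229.3]), 0.21)]
```

View pics/top0.png

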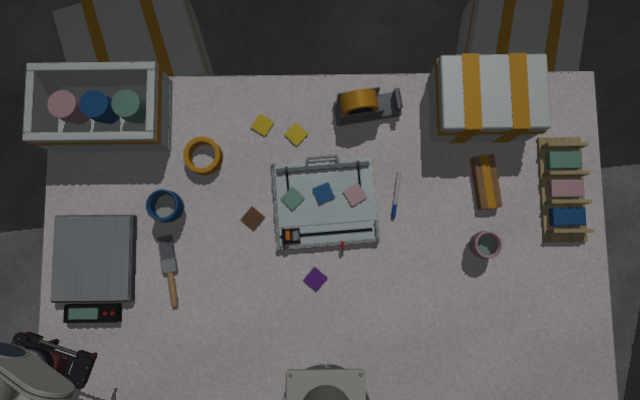

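View pics/scene0.png

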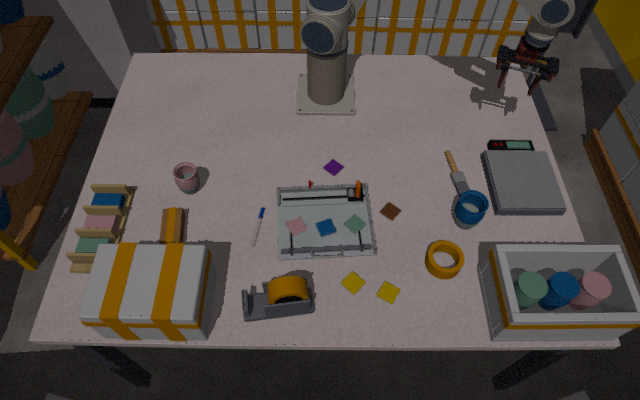

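The top view shows the tray at about (324,205), with deck tiles green (293,198), blue (323,193) and pink (355,195). The orange pull is at (291,236) and the red clip at (342,244). Look-alikes are purple (315,279), yellow (262,125) and (296,135), brown (252,218), and shelf tiles near (565,160–217). My choice is the three tiles on the deck. Next I'll move the wrist camera above the tray for a close check.

```bash
python3 - <<'E'
from h import *
im=ctrl.get_image("top");o=ctrl.get_obs()
for n,uv,z in(("corner",(272.4,173.1),10),("grip",(286.5,234.5),60),("clip",(342.7,243.3),30),("ptr",(283.2,249.1),30),("pink",(355.9,195.9),10),("blue",(320.6,191.4),10),("green",(294.6,198.2),10),("tray",(323.9,205.3),0)):
    print(n,atz(im,uv,z).round(0))
w=ctrl.get_image("wrist");print(np.array(w["hand_eye"]).round(2),w["camera_matrix"],w["k1"])
print(R.from_rotvec(o["orientation"]).as_matrix().round(2))
E
```

```text
corner [654. 144.  10.]
grip [476. 101.  60.]
clip [450. -54.  30.]
ptr [437. 112.  30.]
pink [585. -94.  10.]
blue [599.   6.  10.]
green [580.  80.  10.]
tray [560.  -3.   0.]
[[-0.0000e+00 -9.7000e-01 -2.4000e-01  6.5190e+01]
 [ 1.0000e+00 -0.0000e+00  0.0000e+00 -1.2000e-01]
 [-0.0000e+00 -2.4000e-01  9.7000e-01 -1.6174e+02]
 [ 0.0000e+00  0.0000e+00  0.0000e+00  1.0000e+00]] [[336.88649361   0.         322.81923573]
 [  0.         336.88649361 199.3881211 ]
 [  0.           0.           1.        ]] -0.014001494536574045
[[-0.94  0.33  0.  ]
 [ 0.33  0.94  0.  ]
 [-0.    0.   -1.  ]]
```

apply_moves --targets '[[1, [0, 0, 0], [0, 0, -0.108]], [1, [0, 0, 0], [0, 0, -0.108]], [1, [-0.52, -0.9, 0], [0, 0, 0]], [1, [-0.52, -0.9, 0], [0, 0, 0]], [1, [-0.52, -0.9, 0], [0, 0, 0]], [1, [-0.52, -0.9, 0], [0, 0, 0]], [1, [-0.52, -0.9, 0], [0, 0, 0]], [1, [-0.52, -0.9, 0], [0, 0, 0]]]'

```text
t: 2.0
ee_pos: [363.3, 319.6, 222.9]
orientation: [-0.008, 3.141, 0.001]
ft_force: [-0.4, 0.9, 0.6]
width: 87.6
grasp_force: 0.0
```

apply_moves --targets '[[1, [-0.52, -0.9, 0], [0, 0, 0]], [1, [-0.52, -0.9, 0], [0, 0, 0]], [1, [-0.52, -0.9, 0.2], [0, 0, 0]], [1, [-0.52, -0.9, 0.4], [0, 0, 0]], [1, [-0.52, -0.9, 0.4], [0, 0, 0]], [1, [-0.52, -0.9, 0.6], [0, 0, 0]], [1, [-0.52, -0.9, 0.64], [0, 0, 0]], [1, [0, 0, 0], [0, 0, 0]]]'

```text
t: 3.0
ee_pos: [546.1, 4.1, 108.4]
orientation: [0.001, -3.139, 0.0]
ft_force: [-0.3, 0.3, -0.1]
width: 88.1
grasp_force: 0.0
```

```bash
cat > look.py <<'E'
from h import *
import sys
o=ctrl.get_obs();im=ctrl.get_image("wrist");cv2.imwrite(sys.argv[1],im["pixels"])
print(o["t"],o["ee_pos"].round(1),R.from_rotvec(o["orientation"]).as_matrix()[:2,:2].round(3),o["ft_force"].round(1))
for l,z in(("deck_corner",10),("pusher_grip",60),("pusher_pointer",30),("clip_mark",30),("tile_pink",10),("tile_blue",10),("tile_green",10),("tray",0)):
    for d in ctrl.pinpoint(l,"wrist")[:2]: print(l,np.round(d["xy"],1),round(d["score"],2),atz(im,d["xy"],z,o).round(1))
for l in("tile_pink","tile_blue","tile_green"):
    for d in ctrl.masks_of(l,"wrist")[:2]:
        c,_=cv2.findContours(d["region"].astype(np.uint8),0,2);c=max(c,key=cv2.contourArea)[:,0,:]
        w=np.array([atz(im,p,18,o)[:2] for p in c],np.float32)
        r=cv2.minAreaRect(w);print(l,round(d["score"],2),np.round(r[0],1),np.round(r[1],1),round(r[2],1),np.round(d["bbox"]))
E
python3 look.py pics/w1.png
```

```text
3.0 [546.1   4.1 108.4] [[-1. -0.]
 [-0.  1.]] [-0.3  0.3 -0.1]
pusher_grip [478.5 104.6] 0.57 [474.3  98.   60. ]
pusher_pointer [478.   51.4] 0.98 [439.  107.5  30. ]
clip_mark [238.6  67.9] 0.84 [449.6 -52.6  30. ]
tile_blue [315.4 256.4] 0.72 [594.3  -2.1  10. ]
tile_green [426.  242.2] 0.66 [581.8  89.   10. ]
tray [315.2 210.9] 0.86 [557.9  -2.3   0. ]
tray [479.3 107. ] 0.32 [474.  125.7   0. ]
tile_pink 0.93 [574.4 -97.4] [18.6 53.1] 35.0 [168. 216. 252. 274.]
tile_blue 0.67 [594.3  -0.8] [51.7 49.6] 21.2 [278. 226. 355. 286.]
tile_green 0.67 [580.9  86.6] [51.8 49.9] 44.0 [384. 202. 468. 271.]
tile_green 0.2 [468.7  98.8] [63.1 67.9] 6.0 [405.  45. 502. 142.]
```

View pics/w1.png

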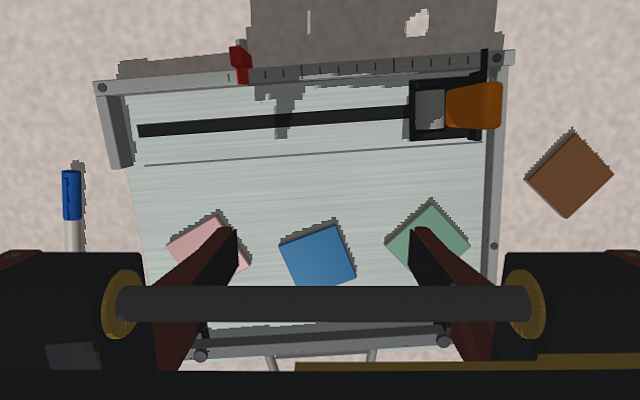

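The close view confirms the deck tiles: pink (210,245), blue (317,256), green (427,240). It also shows the clip at (239,62) and the orange pull at (475,105). The fingers hide part of the tiles, so I'll shift ahead and narrow the jaw.

apply_moves --targets '[[-0.55, [-0.9, 0, 0], [0, 0, 0]], [-0.55, [-0.9, 0, 0], [0, 0, 0]], [-0.55, [0, 0, 0], [0, 0, 0]], [-0.55, [0, 0, 0], [0, 0, 0]]]'

```text
t: 4.1
ee_pos: [634.8, 7.3, 110.1]
orientation: [0.007, -3.14, -0.0]
ft_force: [-0.4, -0.1, -0.6]
width: 51.2
grasp_force: 0.0
```

```bash
python3 look.py pics/w2.png; python3 -c "
from h import *
print(ctrl.get_obs()['qpos'].round(2),ctrl.get_obs()['width'])
im=cv2.imread('pics/w2.png');cv2.imwrite('pics/w2b.png',cv2.resize(im[:250],(800,312)))"
```

```text
4.1 [634.8   7.3 110.1] [[-1.    -0.005]
 [-0.005  1.   ]] [-0.4 -0.1 -0.6]
deck_corner [484.  223.9] 0.65 [655.  139.4  10. ]
tile_pink [199.1 144.2] 0.85 [591.3 -88.3  10. ]
tile_pink [481.6 227.5] 0.33 [658.1 137.8  10. ]
tile_blue [396.1 338.8] 0.92 [763.3  73.5  10. ]
tile_blue [313.4 149.7] 0.55 [ 5.952e+02 -2.000e-01  1.000e+01]
tile_green [431.1 130.7] 0.89 [580.4  89.8  10. ]
tray [309.7 104.2] 0.77 [561.   -3.2   0. ]
tile_pink 0.82 [590.  -87.8] [50.5 51.9] 30.3 [149. 100. 242. 187.]
tile_blue 0.82 [596.   -0.6] [51.  50.2] 22.1 [271. 109. 356. 194.]
tile_blue 0.74 [765.8  61.3] [46.1 31.7] 30.2 [358. 326. 406. 365.]
tile_green 0.57 [581.8  87.1] [51.5 51.5] 44.3 [383.  83. 481. 178.]
[-0.01  0.58  1.67 -0.    0.89 -1.58] 20.000165000428844
```

View pics/w2.png

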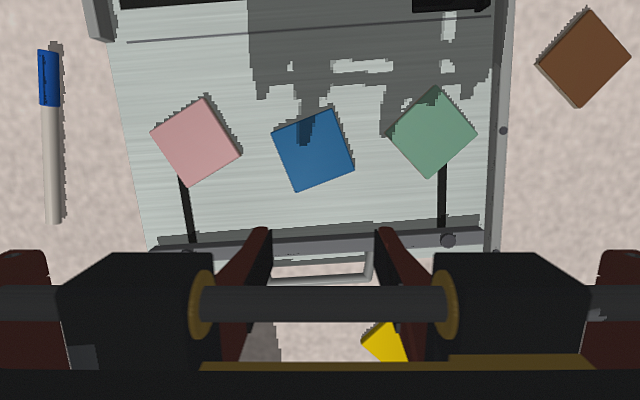

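```bash
python3 - <<'E'
from h import *
from scipy.optimize import minimize
im1={**ctrl.get_image("wrist")};o1=dict(ee_pos=np.array([546.1,4.1,108.4]),orientation=np.array([.001,-3.139,0]))
o2=ctrl.get_obs();im2=cv2.imread("pics/w2.png")
A=lambda uv,z:atz(im1,uv,z,o1)[:2]; B=lambda uv,z:atz(im1,uv,z,o2)[:2]
P={"rail outer -y":A((94,83),28),"rail outer +y(514,50)":A((514,50),28),"rail inner1":A((97,95),28),"rail inner2":A((480,68),28),"deckline a":A((145,166),10),"deckline b":A((480,143),10),
"barfront a":B((160,236),24),"barfront b":B((480,216),24),"wall in a":B((484,215),24),"wall in b":B((496,20),24),"wall w1 a":A((485,245),24),"wall w1 b":A((490,142),24)}
for k,v in P.items(): print(k,v.round(1))
for a,b in(("rail outer -y","rail outer +y(514,50)"),("rail inner1","rail inner2"),("deckline a","deckline b"),("barfront a","barfront b"),("wall in a","wall in b"),("wall w1 a","wall w1 b")):
    d=P[b]-P[a];print(a,np.degrees(np.arctan2(d[1],d[0])).round(2))
E
python3 -c "
import cv2
i=cv2.imread('pics/w1.png')[30:180];j=cv2.imread('pics/w2.png')[0:260]
import numpy as np
cv2.imwrite('pics/c1.png',cv2.resize(i[:,60:560],(800,240),interpolation=2)); 
k=np.vstack([cv2.resize(i[:,60:560],(800,240),interpolation=2),cv2.resize(j[190:260,120:520],(800,140),interpolation=2),cv2.resize(j[0:200,400:540],(294,210*2)[:2],interpolation=2)[:, :].copy() if 0 else np.zeros((1,800,3),np.uint8)])
cv2.imwrite('pics/c1.png',k)"
```

```text
rail outer -y [ 458.8 -153.2]
rail outer +y(514,50) [437.7 132.6]
rail inner1 [ 466.7 -152.4]
rail inner2 [449.2 110.8]
deckline a [ 518.8 -134.5]
deckline b [501.1 124.7]
barfront a [ 662.9 -120.3]
barfront b [645.6 128.7]
wall in a [644.8 131.7]
wall in b [507.4 123.7]
wall w1 a [578.9 131. ]
wall w1 b [499.3 125.4]
rail outer -y 94.21
rail inner1 93.79
deckline a 93.91
barfront a 93.98
wall in a -176.68
wall w1 a -175.99
```

View pics/c1.png

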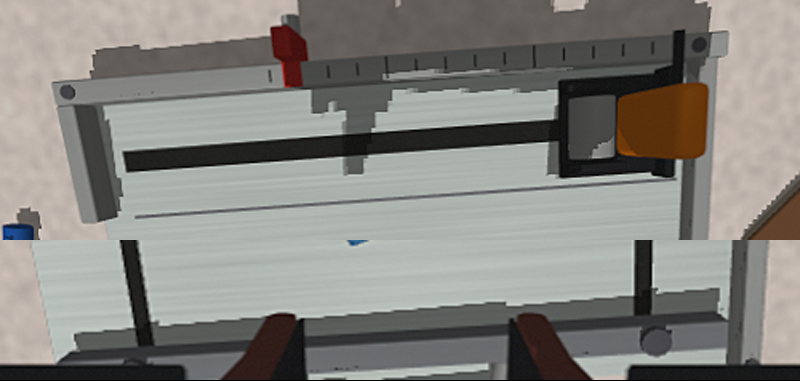

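The crop shows the clip at (239,62), ruler marks on the rail, and the pointer near (484,60). From the edges, the tray yaw is about 4.0° with origin about (560,-2.6). That matches the deck corner at (655,139). I'll push each tile flat to the bar with shut fingers, starting with green.

apply_moves --targets '[[-1, [0, 0, 0], [0, 0, -0.044]], [-1, [0.67, 0.72, 0], [0, 0, 0]], [-1, [0.67, 0.72, 0], [0, 0, 0]], [-1, [0.67, 0.72, 0], [0, 0, 0]], [-1, [0, 0, 0.8], [0, 0, 0]], [-1, [0, 0, 0.8], [0, 0, 0]], [-1, [0, 0, 0], [0, 0, 0]]]'

```text
t: 5.62
ee_pos: [525.6, 107.3, 28.6]
orientation: [0.116, -3.134, 0.001]
ft_force: [0.4, -0.5, 0.0]
width: 0.6
grasp_force: 0.0
```

```bash
cat > st.py <<'E'
from h import *
import time
o=ctrl.get_obs();r=o["ee_pos"][:2]-[560,-2.6];a=np.radians(4.)
M=R.from_rotvec(o["orientation"]).as_matrix()
print("t",round(o["t"],2),"tray",(r@[np.cos(a),np.sin(a)]).round(1),(r@[-np.sin(a),np.cos(a)]).round(1),"z",o["ee_pos"][2].round(1),"yaw",np.degrees(np.arctan2(-M[1,0],-M[0,0])).round(2),"tilt",M[:2,2].round(3),"F",o["ft_force"].round(1),"w",round(o["width"],1))
E
python3 st.py
```

```text
t 5.62 tray -26.6 112.0 z 28.6 yaw 4.23 tilt [-0.005 -0.001] F [ 0.4 -0.5  0. ] w 0.6
```

apply_moves --targets '[[-1, [0, 0, 0.3], [0, 0, 0]], [-1, [0, 0, 0], [0, 0, 0]], [-1, [-0.3, 0, 0], [0, 0, 0]], [-1, [-0.2, 0, 0], [0, 0, 0]], [-1, [-0.2, 0, 0], [0, 0, 0]], [-1, [-0.2, 0, 0], [0, 0, 0]], [-1, [-0.2, 0, 0], [0, 0, 0]]]'

```text
t: 6.5
ee_pos: [583.3, 111.6, 15.7]
orientation: [-0.116, 3.139, 0.0]
ft_force: [-0.4, -0.3, 0.3]
width: 0.7
grasp_force: 0.0
```

```bash
python3 st.py
```

```text
t 6.5 tray 31.3 112.3 z 15.7 yaw 4.22 tilt [0. 0.] F [-0.4 -0.3  0.3] w 0.7
```

apply_moves --targets '[[-1, [-0.15, 0, 0], [0, 0, 0]], [-1, [-0.1, 0, 0], [0, 0, 0]], [-1, [0, 0, 0], [0, 0, 0]]]'

```text
t: 6.88
ee_pos: [595.3, 112.5, 15.6]
orientation: [-0.116, 3.139, 0.0]
ft_force: [-0.2, -0.6, -1.2]
width: 0.5
grasp_force: 0.0
```

```bash
python3 st.py
```

```text
t 6.88 tray 43.3 112.4 z 15.6 yaw 4.22 tilt [0. 0.] F [-0.2 -0.6 -1.2] w 0.5
```

apply_moves --targets '[[-1, [0, 0, 0.04], [0, 0, 0]], [-1, [-0.05, 0, 0], [0, 0, 0]], [-1, [0, 0, 0], [0, 0, 0]]]'

```text
t: 7.25
ee_pos: [597.7, 112.7, 13.7]
orientation: [-0.116, 3.139, 0.0]
ft_force: [0.6, -0.5, -0.4]
width: 0.8
grasp_force: 0.0
```

```bash
python3 st.py
```

```text
t 7.25 tray 45.7 112.4 z 13.7 yaw 4.21 tilt [0. 0.] F [ 0.6 -0.5 -0.4] w 0.8
```

apply_moves --targets '[[-1, [-0.04, 0, 0], [0, 0, 0]], [-1, [0, 0, 0], [0, 0, 0]]]'

```text
t: 7.5
ee_pos: [599.8, 112.9, 13.7]
orientation: [-0.116, 3.139, 0.0]
ft_force: [0.1, 0.4, 0.0]
width: 0.2
grasp_force: 0.0
```

```bash
python3 st.py;python3 -c "
from h import *
im=ctrl.get_image('wrist');cv2.imwrite('pics/w3.png',im['pixels'])"
```

```text
t 7.5 tray 47.8 112.4 z 13.7 yaw 4.22 tilt [0. 0.] F [0.1 0.4 0. ] w 0.2
```

View pics/w3.png

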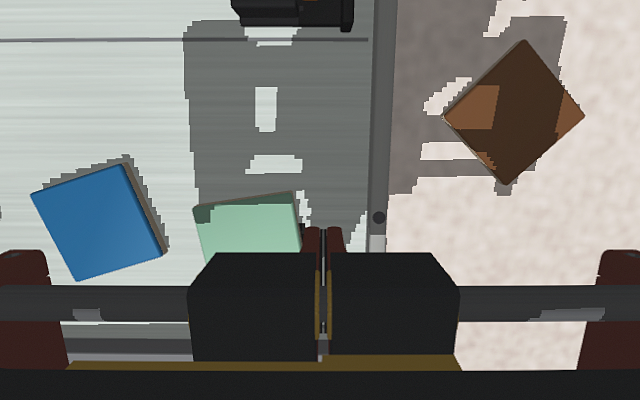

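The picture shows green turned nearly square but slipped to the left of the fingers, with its near edge from (193,208) to (293,192). I'll go behind its centre and push again.

```bash
python3 - <<'E'
from h import *
o=ctrl.get_obs();im=ctrl.get_image("wrist");a=np.radians(4.);Q=np.array([[np.cos(a),np.sin(a)],[-np.sin(a),np.cos(a)]])
for p in((193,208),(293,192),(302,245)): print((Q@(atz(im,p,18,o)[:2]-[560,-2.6])).round(1))
E
```

```text
[26.2 49.1]
[18.1 97.9]
[ 45.2 101.8]
```

apply_moves --targets '[[-1, [0, 0, -0.5], [0, 0, 0]], [-1, [0.5, -0.34, 0], [0, 0, 0]], [-1, [0.5, -0.34, 0], [0, 0, 0]], [-1, [0, 0, 0.5], [0, 0, 0]], [-1, [0, 0, 0], [0, 0, 0]], [-1, [-0.2, 0, 0], [0, 0, 0]], [-1, [-0.2, 0, 0], [0, 0, 0]], [-1, [-0.2, 0, 0], [0, 0, 0]]]'

```text
t: 8.6
ee_pos: [583.7, 77.7, 14.3]
orientation: [-0.116, 3.138, 0.0]
ft_force: [-0.9, 0.6, 0.8]
width: 0.6
grasp_force: 0.1
```

apply_moves --targets '[[-1, [-0.15, 0, 0], [0, 0, 0]], [-1, [-0.1, 0, 0], [0, 0, 0]], [-1, [-0.04, 0, 0], [0, 0, 0]], [-1, [0, 0, 0], [0, 0, 0]]]'

```text
t: 9.1
ee_pos: [596.5, 78.5, 13.6]
orientation: [0.116, -3.139, 0.0]
ft_force: [-0.1, 0.8, 0.7]
width: 0.3
grasp_force: 0.0
```

```bash
python3 st.py
```

```text
t 9.1 tray 42.0 78.3 z 13.6 yaw 4.22 tilt [-0. -0.] F [-0.1  0.8  0.7] w 0.3
```

apply_moves --targets '[[-1, [-0.04, 0, 0], [0, 0, 0]], [-1, [-0.04, 0, 0], [0, 0, 0]], [-1, [0, 0, 0], [0, 0, 0]]]'

```text
t: 9.48
ee_pos: [597.2, 78.5, 13.0]
orientation: [0.115, -3.133, 0.001]
ft_force: [-7.4, -0.6, 3.4]
width: 0.6
grasp_force: 4.0
```

apply_moves --targets '[[-1, [-0.03, 0, 0], [0, 0, 0]], [-1, [0, 0, 0], [0, 0, 0]]]'

```text
t: 9.72
ee_pos: [597.3, 78.5, 12.6]
orientation: [0.115, -3.13, 0.001]
ft_force: [-11.1, 0.2, 5.9]
width: 0.3
grasp_force: 5.7
```

apply_moves --targets '[[-1, [0.2, 0, 0], [0, 0, 0]], [-1, [0, 0, -0.5], [0, 0, 0]], [-1, [0.52, -0.76, 0], [0, 0, 0]], [-1, [0.52, -0.76, 0], [0, 0, 0]], [-1, [0, 0, 0.5], [0, 0, 0]], [-1, [0, 0, 0], [0, 0, 0]], [-1, [-0.2, 0, 0], [0, 0, 0]], [-1, [-0.2, 0, 0], [0, 0, 0]]]'

```text
t: 10.72
ee_pos: [567.6, 0.5, 14.5]
orientation: [-0.117, 3.137, -0.0]
ft_force: [0.1, 0.2, -0.1]
width: 0.3
grasp_force: 0.1
```

apply_moves --targets '[[-1, [-0.2, 0, 0], [0, 0, 0]], [-1, [-0.2, 0, 0], [0, 0, 0]], [-1, [-0.2, 0, 0], [0, 0, 0]], [-1, [-0.1, 0, 0], [0, 0, 0]], [-1, [0, 0, 0], [0, 0, 0]]]'

```text
t: 11.35
ee_pos: [601.0, 2.6, 13.6]
orientation: [-0.116, 3.139, -0.0]
ft_force: [0.3, -0.6, 0.4]
width: 0.4
grasp_force: 0.0
```

```bash
python3 st.py
```

```text
t 11.35 tray 41.2 2.4 z 13.6 yaw 4.22 tilt [ 0. -0.] F [ 0.3 -0.6  0.4] w 0.4
```

apply_moves --targets '[[-1, [-0.04, 0, 0], [0, 0, 0]], [-1, [-0.04, 0, 0], [0, 0, 0]], [-1, [0, 0, 0], [0, 0, 0]]]'

```text
t: 11.72
ee_pos: [602.5, 2.8, 13.2]
orientation: [0.115, -3.135, -0.0]
ft_force: [-5.5, -0.2, 2.2]
width: -0.1
grasp_force: 2.7
```

```bash
python3 st.py
```

```text
t 11.72 tray 42.8 2.4 z 13.2 yaw 4.22 tilt [-0.004 -0.   ] F [-5.5 -0.2  2.2] w -0.1
```

apply_moves --targets '[[-1, [0.2, 0, 0], [0, 0, 0]], [-1, [0, 0, -0.5], [0, 0, 0]], [-1, [0.65, -0.84, 0], [0, 0, 0]], [-1, [0.65, -0.84, 0], [0, 0, 0]], [-1, [0, 0, 0.5], [0, 0, 0]], [-1, [0, 0, 0], [0, 0, 0]], [-1, [-0.2, 0, 0], [0, 0, 0]], [-1, [-0.2, 0, 0], [0, 0, 0]]]'

```text
t: 12.72
ee_pos: [557.9, -84.5, 14.5]
orientation: [-0.117, 3.137, -0.001]
ft_force: [-0.1, 0.1, 0.5]
width: 0.5
grasp_force: 0.0
```

apply_moves --targets '[[-1, [-0.2, 0, 0], [0, 0, 0]], [-1, [-0.2, 0, 0], [0, 0, 0]], [-1, [-0.2, 0, 0], [0, 0, 0]], [-1, [-0.2, 0, 0], [0, 0, 0]], [-1, [-0.2, 0, 0], [0, 0, 0]], [0, [0, 0, 0], [0, 0, 0]]]'

```text
t: 13.48
ee_pos: [606.3, -81.2, 13.5]
orientation: [0.116, -3.139, 0.0]
ft_force: [-0.5, 0.1, -0.4]
width: 7.0
grasp_force: 0.0
```

```bash
python3 st.py
```

```text
t 13.47 tray 40.7 -81.6 z 13.5 yaw 4.23 tilt [-0. -0.] F [-0.5  0.1 -0.4] w 7.0
```

apply_moves --targets '[[-1, [-0.04, 0, 0], [0, 0, 0]], [-1, [-0.04, 0, 0], [0, 0, 0]], [-1, [-0.02, 0, 0], [0, 0, 0]], [-1, [0, 0, 0], [0, 0, 0]]]'

```text
t: 13.98
ee_pos: [607.5, -80.7, 13.0]
orientation: [0.115, -3.133, -0.001]
ft_force: [-8.1, -0.9, 2.3]
width: 0.4
grasp_force: 4.1
```

```bash
python3 st.py
```

```text
t 13.97 tray 41.9 -81.2 z 13.0 yaw 4.21 tilt [-0.007  0.001] F [-8.1 -0.9  2.3] w 0.4
```

apply_moves --targets '[[-1, [0.2, 0, 0], [0, 0, 0]], [-1, [0, 0, -0.5], [0, 0, 0]], [-1, [-0.45, -0.54, 0], [0, 0, 0]], [-1, [-0.45, -0.54, 0], [0, 0, 0]], [-1, [0, 0, 0.5], [0, 0, 0]], [-1, [0, 0, 0], [0, 0, 0]], [-1, [0, 0.2, 0], [0, 0, 0]], [-1, [0, 0.2, 0], [0, 0, 0]]]'

```text
t: 14.98
ee_pos: [652.2, -113.6, 17.1]
orientation: [-0.114, 3.131, -0.004]
ft_force: [1.5, -3.6, 15.3]
width: 0.5
grasp_force: 7.6
```

```bash
python3 st.py
```

```text
t 14.97 tray 84.2 -117.1 z 17.1 yaw 4.19 tilt [ 0.009 -0.002] F [ 1.5 -3.6 15.3] w 0.5
```

apply_moves --targets '[[-1, [0, 0.2, 0], [0, 0, 0]], [-1, [0, 0.2, 0], [0, 0, 0]], [-1, [0, 0.2, 0], [0, 0, 0]], [-1, [0, 0.2, 0], [0, 0, 0]], [-1, [0, 0.2, 0], [0, 0, 0]], [-1, [0, 0.2, 0], [0, 0, 0]], [-1, [0, 0, 0], [0, 0, 0]]]'

```text
t: 15.85
ee_pos: [647.5, -52.4, 16.9]
orientation: [-0.116, 3.131, -0.002]
ft_force: [1.1, -0.8, 14.5]
width: 0.3
grasp_force: 6.5
```

```bash
python3 st.py; python3 look.py pics/w4.png
```

```text
t 15.85 tray 83.8 -55.8 z 16.9 yaw 4.25 tilt [ 0.008 -0.001] F [ 1.1 -0.8 14.5] w 0.3
15.85 [647.5 -52.4  16.9] [[-0.997 -0.074]
 [-0.074  0.997]] [ 1.1 -0.8 14.5]
tile_pink [391.  219.7] 0.57 [632.8 -17.8  10. ]
tile_blue [482.8 226.4] 0.74 [633.   31.1  10. ]
tile_green [578.  229.5] 0.63 [631.   82.4  10. ]
tray [433.2  74.8] 0.89 [558.9  -3.8   0. ]
tile_pink 0.63 [628.7 -18.5] [52.4 44.9] 85.2 [341. 165. 456. 258.]
tile_pink 0.54 [695.   38.6] [21.5 28. ] 2.0 [169. 278. 597. 354.]
tile_blue 0.79 [632.7  30.1] [52.3 50.5] 86.2 [436. 176. 551. 279.]
tile_green 0.92 [629.9  79.8] [54.  50.6] 88.0 [530. 177. 640. 281.]
```

View pics/w4.png

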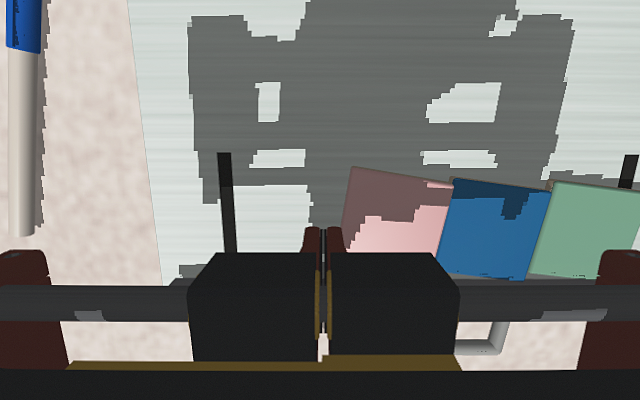

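The picture shows the row touching but skewed a few degrees: pink (400,220), blue (495,230), green (590,235). The 15 N upward force at z 17 means the tip is riding on the pink tile's edge. I'll lift, re-square the tiles against the bar with the jaw wide open, then push along the row from further out.

apply_moves --targets '[[-1, [0, 0, -0.5], [0, 0, 0]], [1, [0.64, 0.83, 0], [0, 0, 0]], [1, [0.64, 0.83, 0], [0, 0, 0]], [1, [0, 0, 0], [0, 0, 0]], [1, [0, 0, 0], [0, 0, 0]], [1, [0, 0, 0], [0, 0, 0]], [1, [0, 0, 0.5], [0, 0, 0]], [1, [0, 0, 0], [0, 0, 0]]]'

```text
t: 17.45
ee_pos: [573.4, 24.9, 12.4]
orientation: [0.114, -3.137, -0.0]
ft_force: [-0.4, 0.1, 0.1]
width: 67.0
grasp_force: 0.0
```

```bash
python3 st.py
```

```text
t 17.45 tray 15.2 26.5 z 12.4 yaw 4.15 tilt [-0.002 -0.   ] F [-0.4  0.1  0.1] w 67.0
```

apply_moves --targets '[[1, [-0.1, 0, -0.02], [0, 0, 0]], [1, [-0.1, 0, 0], [0, 0, 0]], [1, [-0.1, 0, 0], [0, 0, 0]], [1, [-0.1, 0, 0], [0, 0, 0]], [1, [-0.1, 0, 0], [0, 0, 0]], [1, [-0.06, 0, 0], [0, 0, 0]], [1, [-0.04, 0, 0], [0, 0, 0]], [1, [0, 0, 0], [0, 0, 0]]]'

```text
t: 18.45
ee_pos: [600.8, 27.8, 13.9]
orientation: [0.114, -3.133, -0.0]
ft_force: [-7.2, -0.8, 4.3]
width: 88.0
grasp_force: 3.8
```

```bash
python3 st.py
```

```text
t 18.45 tray 42.8 27.5 z 13.9 yaw 4.18 tilt [-0.006 -0.   ] F [-7.2 -0.8  4.3] w 88.0
```

apply_moves --targets '[[1, [0.3, 0, 0], [0, 0, 0]], [1, [0, -1, 0], [0, 0, 0]], [1, [0, 0, 0], [0, 0, 0]], [1, [-0.1, 0, 0], [0, 0, 0]], [1, [-0.1, 0, 0], [0, 0, 0]], [1, [-0.1, 0, 0], [0, 0, 0]], [1, [-0.02, 0, 0], [0, 0, 0]], [1, [0, 0, 0], [0, 0, 0]]]'

```text
t: 19.45
ee_pos: [604.7, -21.0, 13.7]
orientation: [0.119, -3.131, -0.0]
ft_force: [-9.2, -1.7, 4.0]
width: 88.1
grasp_force: 4.8
```

```bash
python3 st.py
```

```text
t 19.45 tray 43.3 -21.5 z 13.7 yaw 4.36 tilt [-0.008 -0.   ] F [-9.2 -1.7  4. ] w 88.1
```

apply_moves --targets '[[-1, [0.2, 0, 0], [0, 0, 0]], [-1, [0, 0, -0.5], [0, 0, 0]], [-1, [-0.42, -0.62, 0], [0, 0, 0]], [-1, [-0.42, -0.62, 0], [0, 0, 0]], [-1, [0, 0, 0], [0, 0, 0]], [-1, [0, 0, 0.3], [0, 0, 0]], [-1, [0, 0, 0.2], [0, 0, 0]], [-1, [0, 0, 0], [0, 0, 0]]]'

```text
t: 20.45
ee_pos: [643.4, -80.4, 13.0]
orientation: [0.117, -3.136, -0.001]
ft_force: [0.3, -0.0, 0.3]
width: 11.5
grasp_force: 0.0
```

```bash
python3 st.py
```

```text
t 20.45 tray 77.8 -83.4 z 13.0 yaw 4.27 tilt [-0.003  0.   ] F [ 0.3 -0.   0.3] w 11.5
```

apply_moves --targets '[[-1, [0, 0, 0], [0, 0, 0]], [-1, [0, 0.15, 0], [0, 0, 0]], [-1, [0, 0.15, 0], [0, 0, 0]], [-1, [0, 0.15, 0], [0, 0, 0]], [-1, [0, 0.15, 0], [0, 0, 0]], [-1, [0, 0.15, 0], [0, 0, 0]], [-1, [0, 0.15, 0], [0, 0, 0]], [-1, [0, 0, 0], [0, 0, 0]]]'

```text
t: 21.45
ee_pos: [641.6, -35.9, 14.6]
orientation: [0.117, -3.139, -0.0]
ft_force: [-0.7, -0.3, 0.0]
width: 0.4
grasp_force: 0.0
```

```bash
python3 st.py
```

```text
t 21.45 tray 79.1 -38.9 z 14.6 yaw 4.26 tilt [-0.  0.] F [-0.7 -0.3  0. ] w 0.4
```

apply_moves --targets '[[-1, [0, 0.1, 0.02], [0, 0, 0]], [-1, [0, 0.06, 0], [0, 0, 0]], [-1, [0, 0, 0], [0, 0, 0]]]'

```text
t: 21.82
ee_pos: [641.0, -28.3, 13.6]
orientation: [0.116, -3.139, -0.0]
ft_force: [0.4, -0.2, 0.1]
width: 0.1
grasp_force: 0.0
```

apply_moves --targets '[[-1, [0, 0.05, 0], [0, 0, 0]], [-1, [0, 0, 0], [0, 0, 0]]]'

```text
t: 22.08
ee_pos: [640.9, -25.9, 13.7]
orientation: [0.116, -3.139, -0.0]
ft_force: [-0.1, 0.0, -0.6]
width: 0.4
grasp_force: 0.0
```

```bash
python3 st.py
```

```text
t 22.07 tray 79.1 -28.9 z 13.7 yaw 4.22 tilt [-0.  0.] F [-0.1  0.  -0.6] w 0.4
```

apply_moves --targets '[[-1, [0, 0.05, 0], [0, 0, 0]], [-1, [0, 0.04, 0], [0, 0, 0]], [-1, [0, 0, 0], [0, 0, 0]]]'

```text
t: 22.45
ee_pos: [640.5, -21.6, 13.7]
orientation: [0.116, -3.139, 0.0]
ft_force: [-0.7, -1.5, -1.0]
width: 0.4
grasp_force: 0.8
```

```bash
python3 st.py; python3 look.py pics/w5.png
```

```text
t 22.45 tray 79.0 -24.6 z 13.7 yaw 4.23 tilt [-0. -0.] F [-0.7 -1.5 -1. ] w 0.4
22.45 [640.5 -21.6  13.7] [[-0.997 -0.074]
 [-0.074  0.997]] [-0.7 -1.5 -1. ]
deck_corner [373.4  84.5] 0.5 [559.8  -4.   10. ]
pusher_grip [372.2  83.8] 0.73 [564.3 -11.2  60. ]
tile_pink [385.9 245.5] 0.93 [639.2  11.3  10. ]
tile_blue [479.3 241.6] 0.94 [633.5  60.   10. ]
tile_green [372.1  85.6] 0.67 [560.3  -4.5  10. ]
tile_green [578.3 243.2] 0.55 [630.6 112.8  10. ]
tray [372.2  87. ] 0.93 [560.1  -3.1   0. ]
tile_pink 0.58 [627.7  11.2] [32.3 50.1] 4.2 [340. 198. 444. 260.]
tile_blue 0.8 [631.3  61. ] [45.8 50.3] 4.2 [438. 199. 546. 287.]
tile_green 0.57 [627.5 110.2] [45.5 51.5] 4.2 [535. 198. 639. 285.]
```

apply_moves --targets '[[-1, [0, 0.05, 0], [0, 0, 0]], [-1, [0, 0, 0], [0, 0, 0]]]'

```text
t: 23.3
ee_pos: [640.6, -21.2, 13.8]
orientation: [-0.117, 3.139, -0.004]
ft_force: [-1.0, -14.6, 0.9]
width: 0.7
grasp_force: 6.4
```

apply_moves --targets '[[-1, [0, 0.04, 0], [0, 0, 0]], [-1, [0, 0, 0], [0, 0, 0]]]'

```text
t: 23.55
ee_pos: [640.8, -21.0, 14.0]
orientation: [-0.117, 3.138, -0.007]
ft_force: [0.5, -22.8, 0.6]
width: 0.4
grasp_force: 10.7
```

```bash
python3 st.py
```

```text
t 23.55 tray 79.3 -24.0 z 14.0 yaw 4.28 tilt [ 0.001 -0.005] F [  0.5 -22.8   0.6] w 0.4
```

apply_moves --targets '[[-1, [0, -0.2, 0], [0, 0, 0]], [1, [0, 0, -0.5], [0, 0, 0]], [1, [0.64, 0.9, 0], [0, 0, 0]], [1, [0.64, 0.9, 0], [0, 0, 0]], [1, [0, 0, 0], [0, 0, 0]], [1, [0, 0, 0], [0, 0, 0]], [1, [0, 0, 0.48], [0, 0, 0]], [1, [0, 0, 0], [0, 0, 0]]]'

```text
t: 24.55
ee_pos: [570.4, 57.2, 13.5]
orientation: [0.114, -3.138, 0.0]
ft_force: [-0.7, -0.8, 0.1]
width: 67.0
grasp_force: 0.0
```

```bash
python3 st.py
```

```text
t 24.55 tray 14.6 58.9 z 13.5 yaw 4.14 tilt [-0.002 -0.   ] F [-0.7 -0.8  0.1] w 67.0
```

apply_moves --targets '[[1, [-0.1, 0, 0], [0, 0, 0]], [1, [-0.1, 0, 0], [0, 0, 0]], [1, [-0.1, 0, 0], [0, 0, 0]], [1, [-0.1, 0, 0], [0, 0, 0]], [1, [-0.1, 0, 0], [0, 0, 0]], [1, [-0.06, 0, 0], [0, 0, 0]], [1, [-0.06, 0, 0], [0, 0, 0]], [1, [0, 0, 0], [0, 0, 0]]]'

```text
t: 25.55
ee_pos: [598.5, 60.1, 13.9]
orientation: [0.114, -3.133, 0.0]
ft_force: [-6.6, -0.4, 3.4]
width: 88.2
grasp_force: 3.5
```

```bash
python3 st.py
```

```text
t 25.55 tray 42.8 59.9 z 13.9 yaw 4.18 tilt [-0.006 -0.   ] F [-6.6 -0.4  3.4] w 88.2
```

apply_moves --targets '[[1, [0.3, 0, 0], [0, 0, 0]], [1, [0, -1, 0], [0, 0, 0]], [1, [0, 0, 0], [0, 0, 0]], [1, [-0.1, 0, 0], [0, 0, 0]], [1, [-0.1, 0, 0], [0, 0, 0]], [1, [-0.1, 0, 0], [0, 0, 0]], [1, [-0.02, 0, 0], [0, 0, 0]], [1, [0, 0, 0], [0, 0, 0]]]'

```text
t: 26.55
ee_pos: [602.4, 11.2, 13.7]
orientation: [0.119, -3.131, 0.0]
ft_force: [-9.7, -0.8, 4.2]
width: 87.7
grasp_force: 4.6
```

```bash
python3 st.py
```

```text
t 26.55 tray 43.3 10.9 z 13.7 yaw 4.35 tilt [-0.008 -0.   ] F [-9.7 -0.8  4.2] w 87.7
```

apply_moves --targets '[[1, [0.3, 0, 0], [0, 0, 0]], [1, [0, 0, -1], [0, 0, 0]], [1, [-0.8, 0.6, -1], [0, 0, 0]], [1, [0, 0, 0], [0, 0, 0]], [1, [0, 0, 0], [0, 0, 0]]]'

```text
t: 27.18
ee_pos: [623.6, 38.8, 108.4]
orientation: [0.117, -3.139, 0.0]
ft_force: [0.4, 0.2, -0.2]
width: 88.0
grasp_force: 0.0
```

```bash
python3 st.py; python3 look.py pics/w6.png
```

```text
t 27.18 tray 66.3 36.8 z 108.4 yaw 4.26 tilt [-0.001 -0.   ] F [ 0.4  0.2 -0.2] w 88.0
27.175 [623.6  38.8 108.4] [[-0.997 -0.074]
 [-0.074  0.997]] [ 0.4  0.2 -0.2]
deck_corner [441.3 246.9] 0.68 [656.5 139.4  10. ]
tile_pink [288.5 214.1] 0.72 [637.5  12.   10. ]
tile_blue [350.  217.4] 0.73 [636.6  61.7  10. ]
tile_green [416.1 215.8] 0.78 [631.4 114.8  10. ]
tile_green [350.  214.5] 0.42 [634.2  61.4  10. ]
tray [275.9 112.1] 0.9 [558.8  -2.7   0. ]
tile_pink 0.95 [637.7  12. ] [49.8 49.5] 4.2 [254. 187. 319. 248.]
tile_blue 0.84 [746.5  74. ] [38.1 65.9] 4.1 [312. 324. 388. 364.]
tile_blue 0.67 [634.   61.9] [51.5 49.2] 4.1 [321. 185. 386. 248.]
tile_green 0.95 [630.3 111.7] [51.4 51. ] 4.8 [383. 185. 448. 246.]
```

View pics/w6.png

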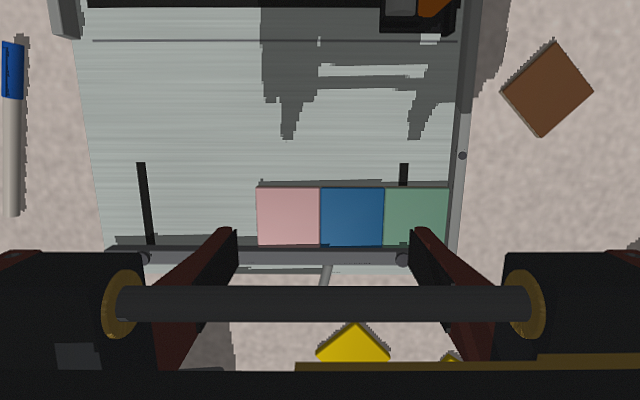

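The row is straight, flush and touching: pink (288,216), blue (353,216), green (416,216), with the first tile at the end wall. Next is the pull.

apply_moves --targets '[[1, [0.9, 0.45, -0.4], [0, 0, 0]], [1, [0.9, 0.45, 0], [0, 0, 0]], [1, [0.9, 0.45, 0], [0, 0, 0]], [1, [0, 0, 0], [0, 0, 0]], [1, [0, 0, 0], [0, 0, 0]]]'

```text
t: 28.4
ee_pos: [486.2, 96.0, 129.4]
orientation: [-0.116, 3.137, 0.0]
ft_force: [1.2, -0.5, 0.5]
width: 88.0
grasp_force: 0.0
```

```bash
python3 st.py; python3 - <<'E'
from h import *
o=ctrl.get_obs();im=ctrl.get_image("wrist");cv2.imwrite("pics/w7.png",im["pixels"])
a=np.radians(4.2);Q=np.array([[np.cos(a),np.sin(a)],[-np.sin(a),np.cos(a)]])
T=lambda p,z:(Q@(atz(im,p,z,o)[:2]-[560,-2.6])).round(1)
for l,z in(("pusher_grip",60),("pusher_pointer",30),("clip_mark",30)):
    for d in ctrl.pinpoint(l,"wrist")[:2]:print(l,d["xy"].round(0) if hasattr(d["xy"],'round') else d["xy"],round(d["score"],2),T(d["xy"],z))
h=cv2.cvtColor(im["pixels"],cv2.COLOR_BGR2HSV);m=cv2.inRange(h,(5,180,90),(16,255,255))
n,L,S,C=cv2.connectedComponentsWithStats(m)
for i in range(1,n):
    if S[i][4]>300:print(S[i],T(C[i],78))
E
```

```text
t 28.4 tray -66.8 103.5 z 129.4 yaw 4.24 tilt [0.002 0.   ] F [ 1.2 -0.5  0.5] w 88.0
pusher_grip [326.9, 195.7] 0.89 [-76.4 106.6]
pusher_pointer [344.3, 141.9] 0.96 [-111.6  120.2]
clip_mark [136.8, 137.7] 0.88 [-114.9  -39. ]
clip_mark [357.5, 364.8] 0.43 [ 90.1 135.5]
[319 182  18  37 626] [-78.1 106.5]
```

View pics/w7.png

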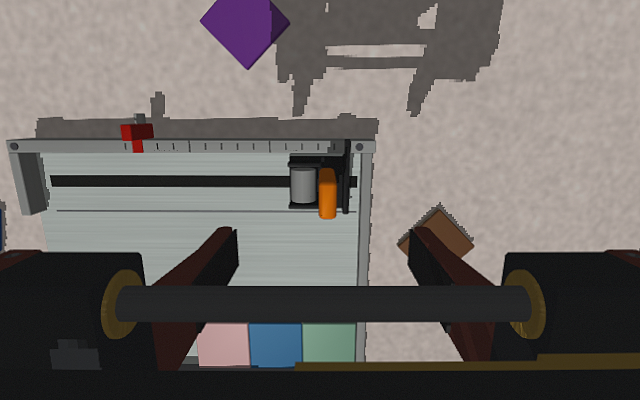

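The picture shows the orange pull at (327,198) with the coil to its left, the pointer at (344,142) and the clip at (137,140). I'll lower onto the pull.

apply_moves --targets '[[1, [0.2, 0.06, 0], [0, 0, 0]], [1, [0, 0, 0.86], [0, 0, 0]], [1, [0, 0, 0.86], [0, 0, 0]], [1, [0, 0, 0], [0, 0, 0]]]'

```text
t: 29.1
ee_pos: [471.9, 97.6, 40.6]
orientation: [0.115, -3.133, 0.001]
ft_force: [0.6, 0.4, 0.1]
width: 88.1
grasp_force: 0.0
```

```bash
python3 st.py
```

```text
t 29.1 tray -80.9 106.1 z 40.6 yaw 4.21 tilt [-0.007 -0.001] F [0.6 0.4 0.1] w 88.1
```

apply_moves --targets '[[-1, [0, 0, 0], [0, 0, 0]], [-1, [0, 0, 0], [0, 0, 0]], [-1, [0, 0, 0], [0, 0, 0]], [-1, [0, 0, 0], [0, 0, 0]], [-1, [0, 0, 0], [0, 0, 0]], [-1, [0, 0, 0], [0, 0, 0]], [-1, [0, 0, 0], [0, 0, 0]], [-1, [0, 0, 0], [0, 0, 0]]]'

```text
t: 30.1
ee_pos: [474.6, 98.1, 42.8]
orientation: [0.115, -3.139, -0.0]
ft_force: [0.3, 1.0, -1.7]
width: 11.3
grasp_force: 30.0
```

```bash
python3 st.py
```

```text
t 30.1 tray -78.1 106.4 z 42.8 yaw 4.21 tilt [-0.  0.] F [ 0.3  1.  -1.7] w 11.3
```

apply_moves --targets '[[-1, [0, -0.1, 0], [0, 0, 0]], [-1, [0, -0.2, 0], [0, 0, 0]], [-1, [0, -0.2, 0], [0, 0, 0]], [-1, [0, -0.2, 0], [0, 0, 0]], [-1, [0, -0.2, 0], [0, 0, 0]], [-1, [0, -0.2, 0], [0, 0, 0]], [-1, [0, -0.2, 0], [0, 0, 0]], [-1, [0, -0.2, 0], [0, 0, 0]]]'

```text
t: 31.1
ee_pos: [479.9, 23.7, 42.8]
orientation: [0.114, -3.139, -0.002]
ft_force: [-1.7, 6.4, 1.0]
width: 11.8
grasp_force: 30.0
```

```bash
python3 st.py
```

```text
t 31.1 tray -78.0 31.8 z 42.8 yaw 4.18 tilt [-0.001  0.001] F [-1.7  6.4  1. ] w 11.8
```

apply_moves --targets '[[-1, [0, -0.2, 0], [0, 0, 0]], [-1, [0, -0.2, 0], [0, 0, 0]], [-1, [0, -0.2, 0], [0, 0, 0]], [-1, [0, -0.2, 0], [0, 0, 0]], [-1, [0, -0.2, 0], [0, 0, 0]], [-1, [0, -0.2, 0], [0, 0, 0]], [-1, [0, -0.1, 0], [0, 0, 0]], [-1, [0, 0, 0], [0, 0, 0]]]'

```text
t: 32.1
ee_pos: [484.5, -41.1, 42.8]
orientation: [0.114, -3.139, -0.002]
ft_force: [-0.6, 6.8, 0.8]
width: 11.6
grasp_force: 30.0
```

```bash
python3 st.py; cat > pt.py <<'E'
from h import *
import sys
o=ctrl.get_obs();im=ctrl.get_image("wrist")
a=np.radians(4.2);Q=np.array([[np.cos(a),np.sin(a)],[-np.sin(a),np.cos(a)]])
T=lambda p,z:(Q@(atz(im,p,z,o)[:2]-[560,-2.6])).round(1)
for l,z in(("pusher_pointer",30),("clip_mark",30)):
    for d in ctrl.pinpoint(l,"wrist")[:2]:print(l,np.round(d["xy"],1),round(d["score"],2),T(d["xy"],z))
p=im["pixels"];cv2.imwrite(sys.argv[1],cv2.resize(p[0:200,200:460],(780,600),interpolation=cv2.INTER_CUBIC))
t=ctrl.get_image("top");
for l in("pusher_pointer","clip_mark"):
    for d in ctrl.pinpoint(l,"top")[:1]:print("top",l,np.round(d["xy"],1),(Q@(atz(t,d["xy"],30)[:2]-[560,-2.6])).round(1))
E
python3 pt.py pics/w8.png
```

```text
t 32.1 tray -78.0 -33.1 z 42.8 yaw 4.15 tilt [-0.001  0.001] F [-0.6  6.8  0.8] w 11.6
pusher_pointer [351.8 177.1] 0.9 [-111.8  -17.7]
clip_mark [308.5 173. ] 0.95 [-114.   -40.4]
```

View pics/w8.png

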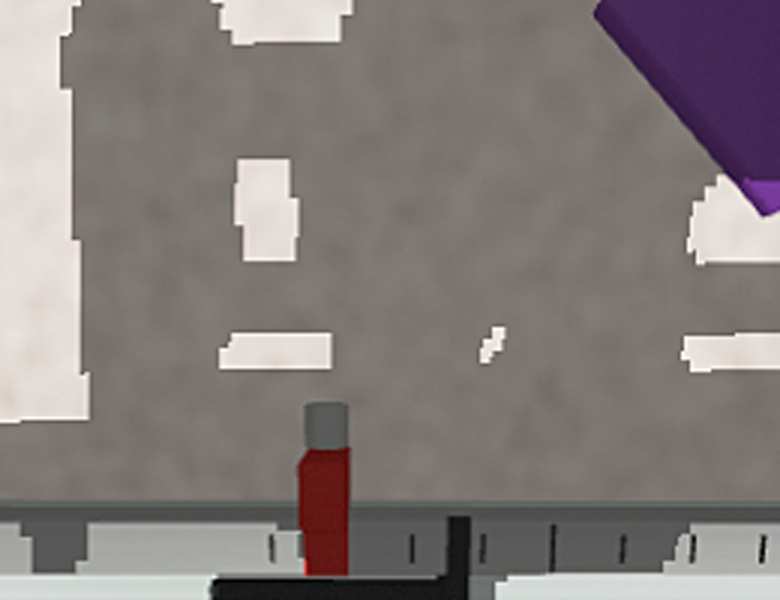

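The crop shows the pointer at crop x 458, about 44 image px right of the clip foot at 326. That is roughly 22.7 mm.

apply_moves --targets '[[-1, [0, -0.15, 0], [0, 0, 0]], [-1, [0, -0.15, 0], [0, 0, 0]], [-1, [0, -0.14, 0], [0, 0, 0]], [-1, [0, 0, 0], [0, 0, 0]], [-1, [0, 0, 0], [0, 0, 0]]]'

```text
t: 33.02
ee_pos: [486.0, -62.8, 42.8]
orientation: [0.114, -3.138, -0.002]
ft_force: [-1.7, 7.3, 1.3]
width: 11.4
grasp_force: 30.0
```

```bash
python3 st.py; python3 pt.py pics/w9.png; python3 - <<'E'
from h import *
im=cv2.imread('pics/w9.png')  # crop scale 3, origin (200,0)
h=cv2.cvtColor(im,cv2.COLOR_BGR2HSV);m=((h[...,0]<8)|(h[...,0]>172))&(h[...,1]>150)&(h[...,2]>50)
for r in(460,480,500,520,530,540,550,560,570):
    x=np.where(m[r])[0];b=np.where(im[r].max(1)[260:400]<45)[0]+260
    print(r,(x.min(),x.max()) if len(x) else None,(b.min(),b.max()) if len(b) else None)
E
```

```text
t 33.02 tray -78.0 -54.8 z 42.8 yaw 4.17 tilt [-0.001  0.001] F [-1.7  7.3  1.3] w 11.4
pusher_pointer [351.2 173.8] 0.63 [-113.6  -39.8]
clip_mark [347.4 171.6] 0.86 [-114.8  -41.8]
top pusher_pointer [300.6 179.6] [75.5 59.3]
460 (np.int64(424), np.int64(474)) None
480 (np.int64(423), np.int64(479)) None
500 (np.int64(423), np.int64(478)) None
520 (np.int64(428), np.int64(477)) None
530 (np.int64(428), np.int64(475)) None
540 (np.int64(427), np.int64(447)) (np.int64(392), np.int64(395))
550 (np.int64(427), np.int64(446)) (np.int64(392), np.int64(395))
560 (np.int64(427), np.int64(446)) (np.int64(393), np.int64(394))
570 (np.int64(427), np.int64(446)) None
```

View pics/w9.png

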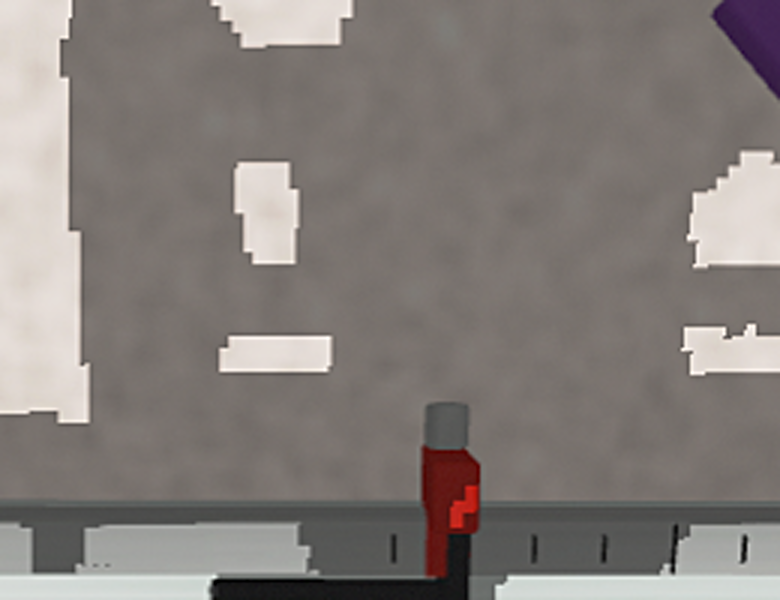

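The crop shows the pointer centred at crop x 458 and the clip foot centre at about 449. That leaves about 1.6 mm to go.

apply_moves --targets '[[-1, [0, -0.032, 0], [0, 0, 0]], [-1, [0, 0, 0], [0, 0, 0]], [-1, [0, 0, 0], [0, 0, 0]]]'

```text
t: 33.7
ee_pos: [486.1, -64.2, 42.8]
orientation: [0.114, -3.138, -0.002]
ft_force: [-1.1, 7.3, 2.1]
width: 11.8
grasp_force: 30.0
```

```bash
python3 st.py; python3 pt.py pics/w10.png; python3 - <<'E'
from h import *
im=cv2.imread('pics/w10.png')
h=cv2.cvtColor(im,cv2.COLOR_BGR2HSV);m=((h[...,0]<8)|(h[...,0]>172))&(h[...,1]>150)&(h[...,2]>50)
for r in(545,555,565):
    x=np.where(m[r])[0];b=np.where(im[r,400:520].max(1)<45)[0]+400
    print(r,np.split(x,np.where(np.diff(x)>1)[0]+1) if 0 else (x.min(),x.max(),len(x)),(b.min(),b.max()) if len(b) else None, im[r,425:485:4].max(1))
t=ctrl.get_image("wrist")
for l in("tile_pink","tile_blue","tile_green"):
    d=ctrl.masks_of(l,"top")
    T=ctrl.get_image("top")
    for e in ctrl.masks_of(l,"top")[:2]:
        ys,xs=np.where(e["region"]);print(l,round(e["score"],2),atz(T,(xs.mean(),ys.mean()),18)[:2].round(0))
E
```

```text
t 33.7 tray -78.0 -56.3 z 42.8 yaw 4.17 tilt [-0.001  0.001] F [-1.1  7.3  2.1] w 11.8
pusher_pointer [351.  175.5] 0.79 [-112.8  -41.4]
clip_mark [353.2 172.3] 0.72 [-114.5  -40.2]
545 (np.int64(436), np.int64(477), 19) (np.int64(401), np.int64(469)) [ 88  95  90  98 102  91  34  25  26  27  23  32 100  98  88]
555 (np.int64(435), np.int64(477), 20) (np.int64(401), np.int64(468)) [ 88  96  90  96 104  75  27  23  27  27  25  54 101  97  89]
565 (np.int64(435), np.int64(476), 19) (np.int64(448), np.int64(468)) [ 89  96  93  97 103  77  25  24  25  26  26  50 101  96  90]
tile_pink 0.83 [633.  13.]
tile_blue 0.79 [630.  61.]
tile_blue 0.7 [793. 174.]
tile_green 0.54 [628. 113.]
```

The pointer is within about 0.4 mm of the clip's centre, the pusher is held with 30 N, and the row is undisturbed. I'm handing the job in.

```bash
python3 -c "
from workcell import ctrl
print(ctrl.close_job())"
```

```text
the job is handed in; nothing more can be done
None
```

I handed the job in at about 34 s: the three tiles sit in a square, touching row against the bar and end wall, and the gripper holds the pusher with its pointer within about 0.4 mm of the red clip's centre.

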